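# Lay out the amethysts beside their mounts

## Task

Take the three purple amethysts out of the porcelain dish and lay each on the pad that carries the silver mount of its own shape (round, square or long), flat side down and centred in the white circle beside that mount. Set them down gently, without dropping them, and leave the orange and green stones, the ring clamp and the prong pusher where they are.

Things in the scene. Friction and masses are not known exactly. Their poses are not given: they have to be found in the camera images.
- amethyst_round: Purple round amethyst, small flat-backed disc 24 mm in diameter, 14 mm thick, straight sides for the lower 10 mm and then bevelled; about 16 g. Starts flat side down in a fixed white porcelain dish (260 x 190 mm, floor 5 mm and rim 14 mm above the bench), stone centres at least 60 mm apart. Origin: centre of its flat underside, z up.
- amethyst_square: Purple square amethyst, step cut, 34 x 34 mm, 14 mm thick, straight sides for the lower 10 mm; about 38 g. Its x and y axes are square to its sides. Starts flat side down in a fixed white porcelain dish (260 x 190 mm, floor 5 mm and rim 14 mm above the bench), stone centres at least 60 mm apart. Origin: centre of its flat underside, z up.
- amethyst_long: Purple long amethyst, step cut, 46 mm along its x, 20 mm along its y, 14 mm thick, straight sides for the lower 10 mm; about 31 g. Starts flat side down in a fixed white porcelain dish (260 x 190 mm, floor 5 mm and rim 14 mm above the bench), stone centres at least 60 mm apart. Origin: centre of its flat underside, z up.
- citrine_round: Orange round citrine of the same shape and size as the round amethyst: not an amethyst, to be left alone. Starts flat side down in a fixed white porcelain dish (260 x 190 mm, floor 5 mm and rim 14 mm above the bench), stone centres at least 60 mm apart. Origin: centre of its flat underside, z up.
- peridot_square: Green square peridot of the same shape and size as the square amethyst: not an amethyst, to be left alone. Starts flat side down in a fixed white porcelain dish (260 x 190 mm, floor 5 mm and rim 14 mm above the bench), stone centres at least 60 mm apart. Origin: centre of its flat underside, z up.
- pad_round: Blue felt pad with the round mount, 130 x 64 mm, 5 mm thick, fixed. Origin at bench level (z = 0) under the centre of the printed white circle (44 mm) where the stone goes; pad top 5 mm higher. Pad spans -35 to +95 mm along its x, 32 mm each side along y. A round silver mount, 29 mm outside, sits at +70 mm along the pad's x, rim 12 mm above the bench.
- pad_square: Dark red leather pad with the square mount, 130 x 64 mm, 5 mm thick, fixed. Origin at bench level (z = 0) under the centre of the printed white circle (44 mm) where the stone goes; pad top 5 mm higher. Pad spans -35 to +95 mm along its x, 32 mm each side along y. A square silver mount, 39 x 39 mm outside, sits at +70 mm along the pad's x, rim 12 mm above the bench.
- pad_long: Dark green leather pad with the long mount, 130 x 64 mm, 5 mm thick, fixed. Origin at bench level (z = 0) under the centre of the printed white circle (44 mm) where the stone goes; pad top 5 mm higher. Pad spans -35 to +95 mm along its x, 32 mm each side along y. A long silver mount, 25 mm along the pad's x and 51 mm along its y, sits at +70 mm along the pad's x, rim 12 mm above the bench.
- ring_clamp: Wooden ring clamp with a brass band lying loose beyond the work, 130 mm along its x, 26 mm wide, 29 mm high at the band, 90 g; leave alone. Origin under its middle.
- pusher: Steel prong pusher lying loose to the right of the pads: dark wooden grip 46 x 24 x 22 mm centred 30 mm behind the origin along its x, steel rod 6 mm thick reaching 62 mm ahead, 11 mm up; 60 g; leave alone. Origin on the bench under it.
Not all that is in view belongs to the job. Leave any pink or red look-alike of the amethyst_round alone.

How it is judged:
At the end, for the whole second after the job is handed in: Each amethyst lies at rest and released on the pad with the mount of its shape, its centre within 12 mm of the centre of the white circle, flat side down (within 0.15 rad of level, underside 2 to 9 mm above the bench) (horizontal distance between amethyst_round and pad_round below 0.012 m and height (world z) of amethyst_round between 0.002 and 0.009 m and angle between each of amethyst_round, amethyst_square, amethyst_long's own z axis and vertical below 0.15 rad and linear speed of each of amethyst_round, amethyst_square, amethyst_long below 0.02 m/s and horizontal distance between amethyst_square and pad_square below 0.012 m and height (world z) of amethyst_square between 0.002 and 0.009 m and horizontal distance between amethyst_long and pad_long below 0.012 m and height (world z) of amethyst_long between 0.002 and 0.009 m); the robot touches nothing.
It fails at once if another stone, the ring clamp or the prong pusher was moved by more than 20 mm (distance of any of citrine_round, peridot_square, ring_clamp, pusher from where it was at the start of the episode above 0.02 m).
It fails at once if an amethyst was dropped or thrown (faster than 0.7 m/s out of the fingers, a fall of about 25 mm) ((linear speed of amethyst_round above 0.7 m/s and contact force between amethyst_round and the fingers below 0.05 N) or (linear speed of amethyst_square above 0.7 m/s and contact force between amethyst_square and the fingers below 0.05 N) or (linear speed of amethyst_long above 0.7 m/s and contact force between amethyst_long and the fingers below 0.05 N)).
It also fails if it takes over 88 s, if anything falls off the work surface, if the arm or the gripper's body presses on something with over 40 N, if the wrist force passes 120 N, or if a joint passes its speed limit or range.

## Robot

A 7-joint arm with a two-finger parallel gripper is mounted at the origin on the work surface. World frame = base frame: x ahead of the robot, y to its left, z up, the work surface at z = 0. Lengths are in m, angles in rad, forces in N, time in s.
With the tool pointing down it reaches from about 0.375 to 0.925 m from the base axis. Payload 3.1 kg.
Tool frame: the origin (TCP) lies between the finger pads; the fingertips stand 17 mm ahead of it and the grasp point (between the pads) lies 2 mm behind it; z points along the fingers, y is the line along which they close (so a half turn about z gives the same grasp; the last joint's range is limited). The gripper opens to 85 mm and grips with 20 to 120 N. Pads are 22 mm wide; open, the fingers measure 114 mm over their backs; the gripper's body (76 mm by 85 mm) begins 54 mm behind the grasp point. The pads swing forward as they close: fully open they stand 13 mm farther back than shut.
Start: joints at [-1.439, 0.383, 0.044, 1.598, -0.018, 1.161, -0.05], TCP at [0.148, 0.633, 0.248] pointing down, gripper open.
Joint ranges: [-2.61, 2.61], [-0.41, 2.15], [-1.48, 1.57], [0, 2.5], [-1.57, 4.71], [0.05, 1.97], [-2.85, 2.85]. Speed limits (rad/s): [2.79, 2.79, 3.14, 3.14, 3.14, 3.14, 3.14].

## Interface

Orientations are given as a rotation vector (axis times angle).
In Python, from bench import robot gives the robot as it stands.
- The arm moves only by the shell command python3 -m jog 'ROWS' [FORCE]. ROWS is JSON, a list that holds one entry, the list of rows, each a list of 7 numbers: the shift along the tool's x, y, z as a fraction of full scale, then the turn, a rotation vector about the tool's x, y, z as a fraction of full scale, then the opening, from -1 (shut) to 1 (fully open). In form: [[[dx, dy, dz, rx, ry, rz, fingers], ...]]. A call has 1 to 5 rows; each row is the pose to reach, as a shift and turn from the pose commanded when the call began, along the tool's axes at that moment, turning the shorter way round; what a row does not reach only later rows make up. Full scale, the value 1, is 200 mm for a shift and 180 degrees for a turn. A row lasts 1/8 s, in which the tool goes at most 62.5 mm and 10.7 degrees, less where a joint would pass 70% of its speed; a pose out of reach is approached as far as the arm can. A call with a number of a shift or a turn outside -1 to 1 is refused whole. A call with a gripper value outside its range is refused whole. The fingers move at their own pace and stop on an object; FORCE is the grip in N (left out, the last holds). Time passes only in rows, so rows that repeat a pose let the fingers close. It gives the time, the measured TCP pose, the force, the opening and the grip force at its end, in the units of the state.
- robot.sense(): the state, without advancing time (a new reading comes with each control period).
- robot.grab_frame(name): name is "side" or "top" or "wrist"; returns the picture (480x640x3 uint8, blue, green, red); there is no depth.
- robot.camera_model(name): a dict with "fx", "fy", "cx", "cy" (pixels), "k1" (the pictures are not rectified: a ray, as slopes to the right and down, at radius r is drawn at 1 + k1 r^2 times it, then the intrinsics apply), "eye" and "rotation" of the camera in the world. Camera axes: x right, y down, z forward; pixel columns grow to the right and rows downward; lengths in m; the calibration is good to about 2 mm. A picture is of the moment at which its call begins: read the wrist's pose just before it. camera_model takes no time and is no camera call; for the wrist camera it gives the pose at the moment of the call.
- robot.finish_job(): hands the job in; it is judged then, once.
Trained networks look in the newest picture that a camera, given by its name, has taken for a name from the list of things; names that differ only in an ending like _2 or _b are one class to them, and where a whole thing is asked for, a point or a joint stands for the part that bears it (a point fixed in the world has none). Each returns a list of dicts, best first, with "confidence" (0 to 1); they miss things now and then, are a little off and sometimes report something else, mostly with a low value. They report only what shows in the picture. A call takes as long as a camera call. They do not tell look-alikes from the thing itself.
- robot.spot_in(camera, label): "at" ([x, y, z] in m, in world coordinates, good to about 4 mm: the middle of the surface that is visible of it).
The state is a dict: "time_s": time; "qpos": joint angles; "qvel": joint speeds; "effort": joint torques, N m; "eef_pos": TCP position; "orientation": TCP orientation; "force": force on the tool from outside, world axes, zero at the start; "wrist_torque": the same for the moment, N m; "grip_width": finger opening in m; "grasp_force": force on a finger pad.
Only numpy, scipy, OpenCV 4.12 (cv2) and the standard library are available. Lean on these libraries where they do the work, as an engineer would, in place of code of your own. Each camera call takes 0.05 s, during which the arm holds its last target. There are 200 camera calls.

## Working session

There is one attempt and no reset: what is moved stays moved. The work goes in short steps, Python scripts to look and compute and a shell command to move; the robot and the scene stay as the last step left them, time stands still between calls to the robot, and variables do not carry over. Pictures are saved under pics/ and viewed, at most 14 in all, crops included, and the job is handed in when it is done.

```bash
mkdir -p pics; ls; python3 - <<'E'
from bench import robot
import cv2
s=robot.sense();print({k:s[k] for k in('time_s','eef_pos','orientation','grip_width')})
for n in('top','side'):
    cv2.imwrite(f'pics/{n}0.png',robot.grab_frame(n));print(n,robot.camera_model(n))
E
```

```text
pics
{'time_s': 0.0, 'eef_pos': array([0.14785895, 0.63204273, 0.24688753]), 'orientation': array([-0.36005394, -3.12072887,  0.00409354]), 'grip_width': 0.08555136523792745}
top {'fx': 621.5664297667271, 'fy': 621.5664297667271, 'cx': 322.8036123627922, 'cy': 235.71954523076366, 'k1': 0.07010600883319686, 'eye': array([0.55197556, 0.00197862, 1.23823846]), 'rotation': array([-2.16302549,  2.22523735, -0.04284653])}
side {'fx': 494.50603651158445, 'fy': 494.50603651158445, 'cx': 329.4260693182191, 'cy': 244.01999957717766, 'k1': -0.019280359965598237, 'eye': array([0.52171949, 0.81133728, 0.49752665]), 'rotation': array([-0.15675718,  2.66899564, -1.58612135])}
```

View pics/top0.png

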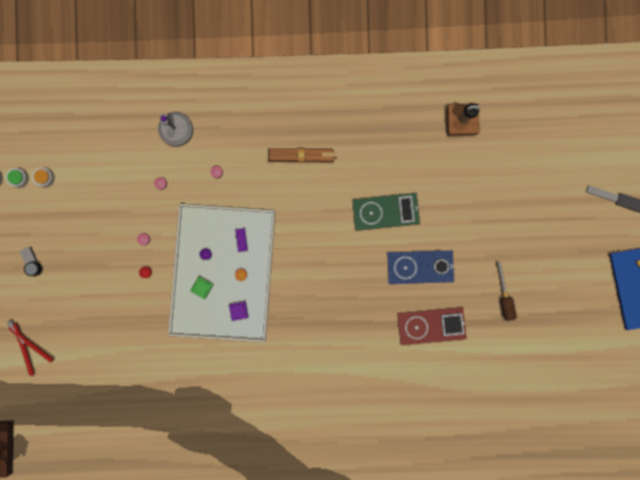

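View pics/side0.png

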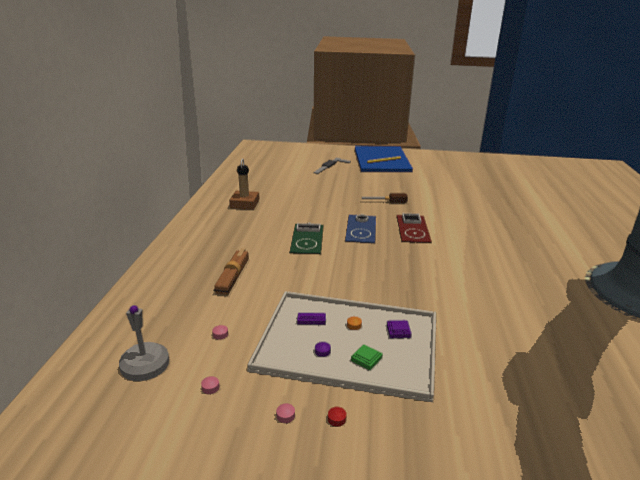

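Top view: in the dish the purple round is at (206,254), the purple long at (241,240) and the purple square at (239,310). The orange round (241,274) and green square (202,287) are also there. Pads are at long (371,213), round (405,268) and square (417,327), giving the circle centres.

Could be taken for amethyst_round: citrine (241,274), pinks (161,183), (217,172), (144,239), red (146,272), and the purple bead on a stand (164,118). By the description the right one is (206,254), purple and in the dish.

```bash
cat > h.py <<'E'
import cv2,numpy as np
from bench import robot
from scipy.spatial.transform import Rotation as R
def world(cam,px,z,m=None):
    m=m or robot.camera_model(cam)
    K=np.array([[m['fx'],0,m['cx']],[0,m['fy'],m['cy']],[0,0,1]])
    u=cv2.undistortPoints(np.array(px,float).reshape(-1,1,2),K,np.array([m['k1'],0,0,0]))[:,0]
    d=R.from_rotvec(m['rotation']).apply(np.c_[u,np.ones(len(u))])
    return m['eye']+d*((z-m['eye'][2])/d[:,2])[:,None]
def purple(img):
    return cv2.inRange(cv2.cvtColor(img,cv2.COLOR_BGR2HSV),(125,90,40),(150,255,255))
def blobs(cam,img,mask,z,amin=30,m=None):
    out=[]
    for c in cv2.findContours(mask,cv2.RETR_EXTERNAL,cv2.CHAIN_APPROX_NONE)[0]:
        if cv2.contourArea(c)<amin: continue
        w=world(cam,c[:,0],z,m)[:,:2]
        (x,y),(a,b),t=cv2.minAreaRect((w*1000).astype(np.float32))
        out.append((c[:,0].mean(0).round(1),np.round([x,y],1),np.round([a,b],1),round(t,1)))
    return out
def go(x,y,z,yaw):
    """closing axis (tool y) at world angle yaw deg (mod 180), tool down; prints fractions"""
    s=robot.sense();r=R.from_rotvec(s['orientation'])
    best=None
    for k in(0,180):
        t=np.radians(yaw+k);yy=np.array([np.cos(t),np.sin(t),0]);zz=np.array([0,0,-1.])
        g=R.from_matrix(np.c_[np.cross(yy,zz),yy,zz])
        d=(r.inv()*g).as_rotvec()
        if best is None or np.linalg.norm(d)<np.linalg.norm(best):best=d
    p=r.inv().apply(np.array([x,y,z])-s['eef_pos'])
    print('shift',(p/.2).round(3),'turn',(best/np.pi).round(4),'dist mm',(p*1000).round())
E
python3 - <<'E'
from h import *
img=cv2.imread('pics/top0.png')
for b in blobs('top',img,purple(img),.017):print(*b)
for n,p in dict(long=(371,213),round=(405,268),square=(417,327)).items():
    print(n,world('top',[p],.005)[0,:2].round(4))
    x,y=p;g=img[y-18:y+19,x-18:x+19]
    hsv=cv2.cvtColor(g,cv2.COLOR_BGR2HSV)
    ys,xs=np.nonzero((hsv[...,1]<110)&(hsv[...,2]>110))
    (cx,cy),r=cv2.minEnclosingCircle(np.c_[xs,ys].astype(np.float32)); print(cx+x-18,cy+y-18,r,world('top',[(cx+x-18,cy+y-18)],.005)[0,:2].round(4))
cv2.imwrite('pics/crop.png',cv2.resize(img[160:350,130:480],None,fx=2.28,fy=2.28,interpolation=cv2.INTER_CUBIC))
for l in('amethyst_round','amethyst_square','amethyst_long','pad_round','pad_square','pad_long'):
    print(l,[(d['at'].round(3) if hasattr(d['at'],'round') else d['at'],round(d['confidence'],2)) for d in robot.spot_in('top',l)][:4])
E
```

```text
[238.1 310.5] [467.4 179.7] [31.9 31.4] 8.3
[205.2 253.7] [580.5 242.2] [19.6 17.7] 88.3
[241.  239.5] [606.  171.2] [43.1 17.1] 6.3
long [ 0.6518 -0.0868]
371.0 213.0 25.455944061279297 [ 0.6518 -0.0868]
round [ 0.5409 -0.1504]
405.0 268.0 25.455944061279297 [ 0.5409 -0.1504]
square [ 0.4247 -0.1697]
417.0 327.0 25.455944061279297 [ 0.4247 -0.1697]
amethyst_round [([0.5489, 0.3611, 0.012], 0.7), ([0.7215, 0.3354, 0.0093], 0.67), ([0.7425, 0.2189, 0.0131], 0.5)]
amethyst_square [([0.4641, 0.18, 0.0129], 0.54)]
amethyst_long [([0.6053, 0.1744, 0.0165], 0.74)]
pad_round [([0.542, -0.179, 0.0048], 0.58)]
pad_square [([0.4259, -0.1921, 0.0094], 0.57)]
pad_long [([0.652, -0.1156, 0.0052], 0.89)]
```

View pics/crop.png

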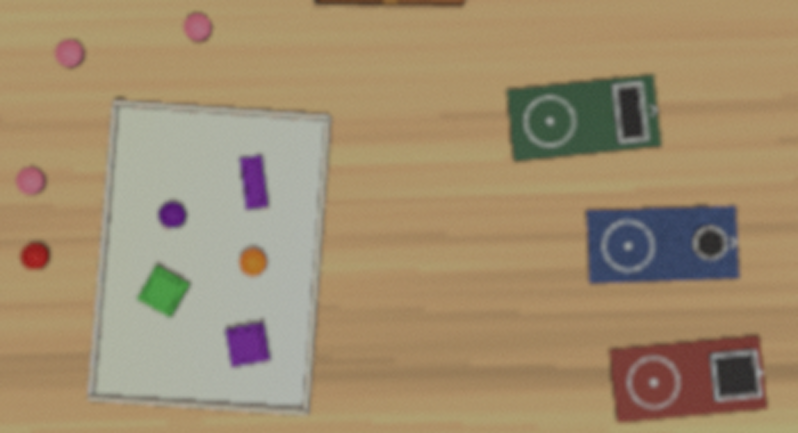

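```bash
python3 - <<'E'
from h import *
go(.5805,.2422,.12,97)
E
```

```text
shift [-2.55  -1.409  0.641] turn [-1.00e-04 -0.00e+00 -1.12e-01] dist mm [-510. -282.  128.]
```

```bash
python3 -m jog '[[[-1,-0.553,0.1,0,0,-0.112,0.2],[-1,-0.553,0.1,0,0,-0.112,0.2],[-1,-0.553,0.1,0,0,-0.112,0.2],[-1,-0.553,0.1,0,0,-0.112,0.2],[-1,-0.553,0.1,0,0,-0.112,0.2]]]' 30; python3 - <<'E'
from h import *
go(.5805,.2422,.12,97)
E
```

```text
time_s: 1.02
eef_pos: [0.3225, 0.4753, 0.2281]
orientation: [-0.176, 3.135, -0.004]
force: [0.0, -0.8, 0.8]
grip_width: 0.0512
grasp_force: 0.0
shift [-1.15  -1.302  0.545] turn [-0.0008  0.0005 -0.0031] dist mm [-230. -260.  109.]
```

```bash
python3 -m jog '[[[-0.88,-1,0.2,0,0,0,0.2],[-0.88,-1,0.2,0,0,0,0.2],[-0.88,-1,0.2,0,0,0,0.2],[-0.88,-1,0.2,0,0,0,0.2],[-0.88,-1,0.2,0,0,0,0.2]]]' ; python3 - <<'E'
from h import *
go(.5805,.2422,.12,97)
E
```

```text
time_s: 1.65
eef_pos: [0.5198, 0.2984, 0.188]
orientation: [-0.181, 3.135, -0.003]
force: [-0.0, -0.4, 0.5]
grip_width: 0.051
grasp_force: 0.0
shift [-0.269 -0.314  0.341] turn [-0.0007  0.0003 -0.0021] dist mm [-54. -63.  68.]
```

```bash
python3 -m jog '[[[-0.269,-0.314,0.34,0,0,0,0.2],[-0.269,-0.314,0.34,0,0,0,0.2],[-0.269,-0.314,0.34,0,0,0,0.2],[-0.269,-0.314,0.34,0,0,0,0.2]]]' ; python3 - <<'E'
from h import *
m=robot.camera_model('wrist');img=robot.grab_frame('wrist');cv2.imwrite('pics/w1.png',img)
for b in blobs('wrist',img,purple(img),.012,200,m):print(*b)
go(.5805,.2422,.023,97)
E
```

```text
time_s: 2.15
eef_pos: [0.5769, 0.2495, 0.1204]
orientation: [0.196, -3.135, -0.003]
force: [-0.7, 0.9, 0.1]
grip_width: 0.0511
grasp_force: 0.0
[196.  269.4] [605.  173.5] [48.4 22.2] 6.2
[308.5 245.3] [578.6 244.2] [25.3 23. ] 7.2
[222.3  40.8] [465.1 181.5] [35.2 35.4] 9.0
shift [-0.012 -0.043  0.49 ] turn [0.0008 0.0002 0.0011] dist mm [-2. -9. 98.]
```

View pics/w1.png

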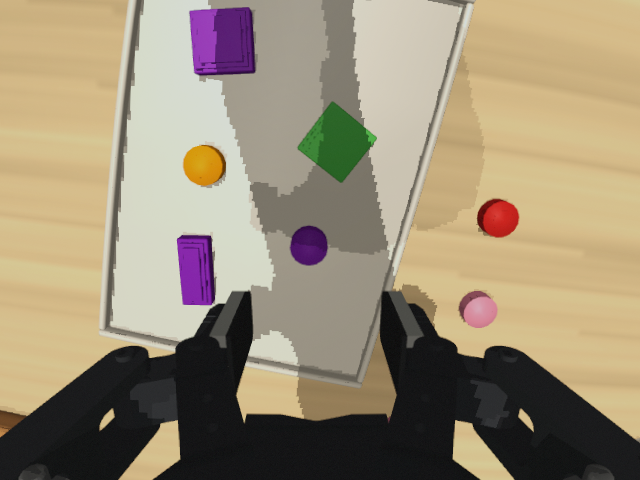

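The wrist view confirms the purple round at (309,245) between the fingers, the purple long at (196,269), the purple square at (222,41), and the look-alikes outside the dish. The two cameras agree within 3 mm, so I go down.

```bash
python3 -m jog '[[[-0.012,-0.037,0.2,0,0,0,0.2],[-0.012,-0.037,0.35,0,0,0,0.2],[-0.012,-0.037,0.43,0,0,0,0.2],[-0.012,-0.037,0.48,0,0,0,0.2],[-0.012,-0.037,0.48,0,0,0,0.2]]]' ; python3 - <<'E'
from h import *
go(.579,.243,.024,97)
E
```

```text
time_s: 2.82
eef_pos: [0.5809, 0.2406, 0.0245]
orientation: [-0.193, 3.136, 0.001]
force: [-0.1, 0.2, 0.4]
grip_width: 0.0511
grasp_force: 0.0
shift [0.008 0.013 0.002] turn [0.0002 0.     0.0003] dist mm [2. 3. 0.]
```

```bash
python3 -m jog '[[[0.008,0.013,0.003,0,0,0,-0.2],[0.008,0.013,0.003,0,0,0,-1],[0.008,0.013,0.003,0,0,0,-1],[0.008,0.013,0.003,0,0,0,-1],[0.008,0.013,0.003,0,0,0,-1]]]' 30; python3 -m jog '[[[0,0,-0.1,0,0,0,-1],[0,0,-0.35,0,0,0,-1],[0,0,-0.35,0,0,0,-1]]]'
python3 - <<'E'
from h import *
go(.5409,-.1504,.09,97)
E
```

```text
time_s: 3.45
eef_pos: [0.5797, 0.2431, 0.0249]
orientation: [-0.192, 3.134, 0.002]
force: [-1.0, 1.6, 6.0]
grip_width: 0.0219
grasp_force: 29.6
time_s: 3.82
eef_pos: [0.5834, 0.243, 0.0994]
orientation: [-0.19, 3.126, 0.006]
force: [0.5, 0.6, -0.8]
grip_width: 0.0224
grasp_force: 29.5
shift [ 0.449 -1.927  0.037] turn [ 0.0009  0.0033 -0.0003] dist mm [  90. -385.    7.]
```

```bash
python3 -m jog '[[[0.22,-0.96,0,0,0,0,-1],[0.22,-0.96,0,0,0,0,-1],[0.22,-0.96,0,0,0,0,-1],[0.22,-0.96,0,0,0,0,-1],[0.22,-0.96,0,0,0,0,-1]]]'; python3 -m jog '[[[0.22,-0.96,0,0,0,0,-1],[0.22,-0.96,0,0,0,0,-1],[0.22,-0.96,0,0,0,0,-1],[0.22,-0.96,0,0,0,0,-1],[0.22,-0.96,0,0,0,0,-1]]]'
python3 - <<'E'
from h import *
m=robot.camera_model('wrist');img=robot.grab_frame('wrist');cv2.imwrite('pics/w2.png',img)
go(.5409,-.1504,.026,97)
E
```

```text
time_s: 4.45
eef_pos: [0.5585, 0.045, 0.0936]
orientation: [0.187, -3.136, 0.0]
force: [-0.8, -0.1, -0.7]
grip_width: 0.0218
grasp_force: 29.5
time_s: 5.08
eef_pos: [0.5393, -0.1482, 0.0935]
orientation: [-0.193, 3.135, 0.002]
force: [-0.4, 0.7, -0.9]
grip_width: 0.0219
grasp_force: 29.6
shift [-0.004 -0.02   0.337] turn [0.0006 0.0001 0.0011] dist mm [-1. -4. 67.]
```

View pics/w2.png

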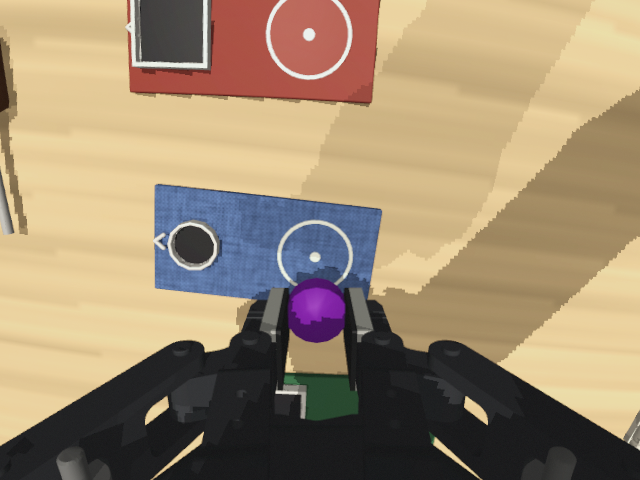

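The purple round is held upright at (316,310), and the white circle of the blue pad is at (315,257), ahead in view.

```bash
python3 - <<'E'
from h import *
print(world('wrist',[(315,257),(309,35)],.005))
E
python3 -m jog '[[[-0.004,-0.01,0.15,0,0,0,-1],[-0.004,-0.01,0.25,0,0,0,-1],[-0.004,-0.01,0.31,0,0,0,-1],[-0.004,-0.01,0.335,0,0,0,-1],[-0.004,-0.01,0.335,0,0,0,-1]]]'
python3 - <<'E'
from h import *
go(.5409,-.1504,.0255,97)
E
```

```text
[[ 0.54183417 -0.14730523  0.005     ]
 [ 0.42313299 -0.16546275  0.005     ]]
time_s: 5.75
eef_pos: [0.5396, -0.1514, 0.0266]
orientation: [0.192, -3.136, -0.0]
force: [-0.4, -0.4, 0.7]
grip_width: 0.0213
grasp_force: 29.6
shift [-0.007  0.004  0.006] turn [ 0. -0.  0.] dist mm [-1.  1.  1.]
```

```bash
python3 -m jog '[[[-0.007,0.004,0.006,0,0,0,-1],[-0.007,0.004,0.006,0,0,0,-1],[-0.007,0.004,0.006,0,0,0,-0.1],[-0.007,0.004,0.006,0,0,0,-0.1],[-0.007,0.004,0.006,0,0,0,-0.1]]]'; python3 -m jog '[[[0,0,-0.1,0,0,0,-0.1],[0,0,-0.37,0,0,0,0],[0,0,-0.37,0,0,0,0]]]'
python3 - <<'E'
from h import *
m=robot.camera_model('top');img=robot.grab_frame('top')
for b in blobs('top',img,purple(img),.017):print(*b)
go(.6055,.1725,.1,96.3)
E
```

```text
time_s: 6.38
eef_pos: [0.5409, -0.1507, 0.0256]
orientation: [-0.191, 3.136, -0.0]
force: [-0.5, 0.1, 0.5]
grip_width: 0.0385
grasp_force: 0.0
time_s: 6.75
eef_pos: [0.5454, -0.1521, 0.1054]
orientation: [-0.19, 3.124, -0.004]
force: [0.0, 0.3, 0.4]
grip_width: 0.0426
grasp_force: 0.0
[238.1 310.5] [467.3 179.7] [31.7 31.4] 8.3
[240.9 239.7] [606.  171.3] [43.2 17.2] 6.8
shift [-0.504  1.57   0.017] turn [-0.0006  0.0022  0.0038] dist mm [-101.  314.    3.]
```

Next is the long stone, at about (0.6055, 0.1725).

```bash
python3 -m jog '[[[-0.24,0.8,0,0,0,0,0.1],[-0.24,0.8,0,0,0,0,0.1],[-0.24,0.8,0,0,0,0,0.1],[-0.24,0.8,0,0,0,0,0.1]]]'; python3 -m jog '[[[-0.25,0.78,0,0,0,0,0.1],[-0.25,0.78,0,0,0,0,0.1],[-0.25,0.78,0,0,0,0,0.1],[-0.25,0.78,0,0,0,0,0.1],[-0.25,0.78,0,0,0,0,0.1]]]'
python3 - <<'E'
from h import *
m=robot.camera_model('wrist');img=robot.grab_frame('wrist')
for b in blobs('wrist',img,purple(img),.012,200,m):print(*b)
go(.6055,.1725,.026,96.3)
E
```

```text
time_s: 7.3
eef_pos: [0.5687, 0.0206, 0.0988]
orientation: [0.207, -3.134, -0.005]
force: [0.1, -1.4, 1.1]
grip_width: 0.047
grasp_force: 0.0
time_s: 7.92
eef_pos: [0.5992, 0.1724, 0.0988]
orientation: [0.189, -3.134, 0.004]
force: [-0.5, -1.1, 0.4]
grip_width: 0.047
grasp_force: 0.0
[318.  262.8] [604.9 173.6] [47.9 19.7] 5.5
[367.4  20.5] [472.6 183. ] [20.7 34.8] 7.7
shift [-0.032  0.002  0.365] turn [-0.0007 -0.0005  0.0028] dist mm [-6.  0. 73.]
```

```bash
python3 -m jog '[[[-0.03,0.003,0.15,0,0,0,0.1],[-0.03,0.003,0.28,0,0,0,0.1],[-0.03,0.003,0.34,0,0,0,0.1],[-0.03,0.003,0.365,0,0,0,0.1],[-0.03,0.003,0.365,0,0,0,0.1]]]'; python3 -m jog '[[[0,0,0,0,0,0,-0.2],[0,0,0,0,0,0,-1],[0,0,0,0,0,0,-1],[0,0,0,0,0,0,-1],[0,0,0,0,0,0,-1]]]' 40;  python3 -m jog '[[[0,0,-0.1,0,0,0,-1],[0,0,-0.35,0,0,0,-1],[0,0,-0.35,0,0,0,-1]]]'
python3 - <<'E'
from h import *
go(.6518,-.0868,.09,96.3)
E
```

```text
time_s: 8.6
eef_pos: [0.6059, 0.1756, 0.0269]
orientation: [-0.19, 3.135, -0.0]
force: [0.5, -0.2, 1.5]
grip_width: 0.0472
grasp_force: 0.0
time_s: 9.22
eef_pos: [0.6064, 0.1767, 0.0276]
orientation: [-0.192, 3.134, 0.001]
force: [-0.9, -1.1, 6.1]
grip_width: 0.0186
grasp_force: 39.7
time_s: 9.6
eef_pos: [0.6096, 0.1772, 0.1021]
orientation: [-0.19, 3.126, 0.004]
force: [0.3, 0.6, -0.1]
grip_width: 0.0186
grasp_force: 39.1
shift [-0.049 -1.336  0.058] turn [0.0007 0.0033 0.0037] dist mm [ -10. -267.   12.]
```

```bash
python3 -m jog '[[[-0.024,-0.67,0,0,0,0,-1],[-0.024,-0.67,0,0,0,0,-1],[-0.024,-0.67,0,0,0,0,-1],[-0.024,-0.67,0,0,0,0,-1]]]'; python3 -m jog '[[[-0.024,-0.67,0,0,0,0,-1],[-0.024,-0.67,0,0,0,0,-1],[-0.024,-0.67,0,0,0,0,-1],[-0.024,-0.67,0,0,0,0,-1],[-0.024,-0.67,0,0,0,0,-1]]]'
python3 - <<'E'
from h import *
img=robot.grab_frame('wrist');cv2.imwrite('pics/w3.png',img)
go(.6518,-.0868,.029,97)
E
```

```text
time_s: 10.1
eef_pos: [0.6261, 0.0423, 0.0962]
orientation: [0.187, -3.135, 0.0]
force: [-0.0, 1.3, -1.0]
grip_width: 0.0186
grasp_force: 39.2
time_s: 10.72
eef_pos: [0.6477, -0.0836, 0.0959]
orientation: [0.2, -3.134, -0.005]
force: [-0.4, 0.5, -0.6]
grip_width: 0.0183
grasp_force: 39.2
shift [-0.018 -0.018  0.335] turn [ 0.0009 -0.0001  0.0017] dist mm [-4. -4. 67.]
```

View pics/w3.png

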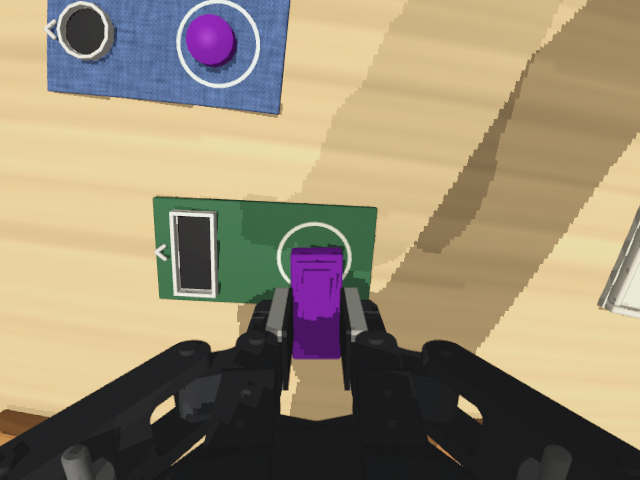

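The long stone is held level at (317,305), with the green pad's circle at (314,258). The round stone lies inside its own circle at (211,40).

```bash
python3 -m jog '[[[-0.018,-0.005,0.15,0,0,0,-1],[-0.018,-0.005,0.25,0,0,0,-1],[-0.018,-0.005,0.31,0,0,0,-1],[-0.018,-0.005,0.335,0,0,0,-1],[-0.018,-0.005,0.335,0,0,0,-1]]]'
python3 - <<'E'
from h import *
go(.6518,-.0855,.028,96.3)
E
```

```text
time_s: 11.4
eef_pos: [0.6514, -0.0892, 0.0295]
orientation: [0.192, -3.136, 0.0]
force: [-0.5, 0.3, 0.1]
grip_width: 0.0181
grasp_force: 39.2
shift [-0.004  0.018  0.007] turn [-0.     -0.      0.0038] dist mm [-1.  4.  1.]
```

```bash
python3 -m jog '[[[-0.003,0.016,0.004,0,0,0,-1],[-0.003,0.016,0.007,0,0,0,-1],[-0.003,0.016,0.007,0,0,0,-0.1],[-0.003,0.016,0.007,0,0,0,-0.1],[-0.003,0.016,0.007,0,0,0,-0.1]]]'; python3 -m jog '[[[0,0,-0.1,0,0,0,-0.1],[0,0,-0.37,0,0,0,0.2],[0,0,-0.37,0,0,0,0.2]]]'
python3 - <<'E'
from h import *
go(.466,.181,.1,98.5)
E
```

```text
time_s: 12.02
eef_pos: [0.6516, -0.086, 0.0282]
orientation: [-0.191, 3.136, -0.0]
force: [0.1, 0.5, -0.0]
grip_width: 0.0385
grasp_force: 0.0
time_s: 12.4
eef_pos: [0.6568, -0.087, 0.1094]
orientation: [-0.19, 3.123, -0.003]
force: [1.4, 0.5, 0.3]
grip_width: 0.051
grasp_force: 0.0
shift [0.785 1.446 0.033] turn [-0.0009  0.0041 -0.0085] dist mm [157. 289.   7.]
```

```bash
python3 -m jog '[[[0.4,0.73,0,0,0,-0.008,0.35],[0.4,0.73,0,0,0,-0.008,0.35],[0.4,0.73,0,0,0,-0.008,0.35],[0.4,0.73,0,0,0,-0.008,0.35]]]'; python3 -m jog '[[[0.39,0.73,0,0,0,0,0.35],[0.39,0.73,0,0,0,0,0.35],[0.39,0.73,0,0,0,0,0.35],[0.39,0.73,0,0,0,0,0.35],[0.39,0.73,0,0,0,0,0.35]]]'
python3 - <<'E'
from h import *
m=robot.camera_model('wrist');img=robot.grab_frame('wrist')
for b in blobs('wrist',img,purple(img),.012,200,m):print(*b)
go(.466,.181,.026,98.5)
E
```

```text
time_s: 12.9
eef_pos: [0.5519, 0.0542, 0.1022]
orientation: [0.243, -3.13, -0.004]
force: [1.2, -0.2, -0.9]
grip_width: 0.0579
grasp_force: 0.0
time_s: 13.52
eef_pos: [0.4572, 0.1811, 0.1026]
orientation: [-0.228, 3.132, -0.001]
force: [0.2, -0.5, -0.2]
grip_width: 0.0575
grasp_force: 0.0
[316.1 264. ] [465.1 181.7] [35.5 33.9] 8.4
shift [-0.042 -0.004  0.383] turn [-0.0002  0.0005 -0.0013] dist mm [-8. -1. 77.]
```

```bash
python3 -m jog '[[[-0.04,-0.003,0.15,0,0,0,0.35],[-0.04,-0.003,0.28,0,0,0,0.35],[-0.04,-0.003,0.35,0,0,0,0.35],[-0.04,-0.003,0.39,0,0,0,0.35],[-0.04,-0.003,0.39,0,0,0,0.35]]]'; python3 -m jog '[[[0,0,0,0,0,0,0],[0,0,0,0,0,0,-1],[0,0,0,0,0,0,-1],[0,0,0,0,0,0,-1],[0,0,0,0,0,0,-1]]]' 40;  python3 -m jog '[[[0,0,-0.1,0,0,0,-1],[0,0,-0.35,0,0,0,-1],[0,0,-0.35,0,0,0,-1]]]'
python3 - <<'E'
from h import *
go(.4245,-.168,.09,98.5)
E
```

```text
time_s: 14.2
eef_pos: [0.464, 0.1823, 0.0239]
orientation: [0.23, -3.133, 0.001]
force: [-0.7, 0.5, 0.9]
grip_width: 0.0577
grasp_force: 0.0
time_s: 14.82
eef_pos: [0.4648, 0.1834, 0.0251]
orientation: [-0.231, 3.131, 0.002]
force: [-0.7, 0.3, 5.7]
grip_width: 0.0328
grasp_force: 40.3
time_s: 15.2
eef_pos: [0.4668, 0.1843, 0.0975]
orientation: [-0.23, 3.125, 0.006]
force: [0.7, -0.3, -0.6]
grip_width: 0.0329
grasp_force: 39.9
shift [ 0.468 -1.712  0.029] turn [ 0.001   0.0025 -0.0004] dist mm [  94. -342.    6.]
```

```bash
python3 -m jog '[[[0.23,-0.86,0,0,0,0,-1],[0.23,-0.86,0,0,0,0,-1],[0.23,-0.86,0,0,0,0,-1],[0.23,-0.86,0,0,0,0,-1]]]'; python3 -m jog '[[[0.23,-0.86,0,0,0,0,-1],[0.23,-0.86,0,0,0,0,-1],[0.23,-0.86,0,0,0,0,-1],[0.23,-0.86,0,0,0,0,-1],[0.23,-0.86,0,0,0,0,-1]]]'
python3 - <<'E'
from h import *
img=robot.grab_frame('wrist');cv2.imwrite('pics/w4.png',img)
go(.4245,-.168,.0265,98.5)
E
```

```text
time_s: 15.7
eef_pos: [0.4412, 0.0009, 0.093]
orientation: [0.216, -3.131, 0.003]
force: [-0.7, 1.0, 0.2]
grip_width: 0.0327
grasp_force: 39.9
time_s: 16.32
eef_pos: [0.4232, -0.1695, 0.0934]
orientation: [0.233, -3.132, -0.002]
force: [-0.1, 0.5, 0.9]
grip_width: 0.0327
grasp_force: 40.0
shift [-0.007  0.003  0.335] turn [ 0.0004 -0.0003  0.0006] dist mm [-1.  1. 67.]
```

View pics/w4.png

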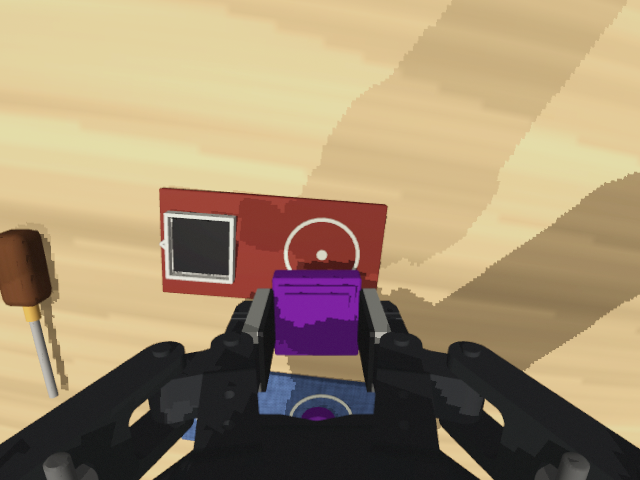

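The square stone is held level at (317,313) over the red pad, whose circle is at (321,256). The pusher at (30,290) is well clear.

```bash
python3 -m jog '[[[-0.007,0.01,0.15,0,0,0,-1],[-0.007,0.01,0.25,0,0,0,-1],[-0.007,0.01,0.31,0,0,0,-1],[-0.007,0.01,0.33,0,0,0,-1],[-0.007,0.01,0.33,0,0,0,-1]]]'
python3 - <<'E'
from h import *
go(.4245,-.1675,.0258,98.5)
E
```

```text
time_s: 17.0
eef_pos: [0.4247, -0.1683, 0.0282]
orientation: [-0.232, 3.133, 0.0]
force: [0.7, -0.3, -0.2]
grip_width: 0.0326
grasp_force: 40.0
shift [0.    0.004 0.012] turn [ 0.      0.0001 -0.0001] dist mm [0. 1. 2.]
```

```bash
python3 -m jog '[[[0,0.004,0.006,0,0,0,-1],[0,0.004,0.012,0,0,0,-1],[0,0.004,0.012,0,0,0,0.2],[0,0.004,0.012,0,0,0,0.2],[0,0.004,0.012,0,0,0,0.2]]]'; python3 -m jog '[[[0,0,-0.1,0,0,0,0.2],[0,0,-0.5,0,0,0,0.2],[0,0,-0.9,0,0,0,0.2],[0,0,-0.9,0,0,0,0.2],[0,0,-0.9,0,0,0,0.2]]]'; python3 -m jog '[[[0.2,0.95,0,0,0,0,0.2],[0.2,0.95,0,0,0,0,0.2],[0.2,0.95,0,0,0,0,0.2],[0.2,0.95,0,0,0,0,0.2],[0.2,0.95,0,0,0,0,0.2]]]'; python3 -m jog '[[[0.3,0.95,0,0,0,0,0.2],[0.3,0.95,0,0,0,0,0.2],[0.3,0.95,0,0,0,0,0.2],[0.3,0.95,0,0,0,0,0.2],[0.3,0.95,0,0,0,0,0.2]]]'
python3 - <<'E'
from h import *
img=robot.grab_frame('top')
for b in blobs('top',img,purple(img),.017):print(*b)
cv2.imwrite('pics/end.png',cv2.resize(img[120:360,130:530],None,fx=2,fy=2,interpolation=cv2.INTER_CUBIC))
E
```

```text
time_s: 17.62
eef_pos: [0.4243, -0.168, 0.0258]
orientation: [-0.231, 3.133, -0.0]
force: [0.1, 0.8, -0.9]
grip_width: 0.0515
grasp_force: 0.0
time_s: 18.25
eef_pos: [0.4268, -0.1687, 0.2091]
orientation: [-0.23, 3.125, -0.002]
force: [0.2, -0.5, 0.1]
grip_width: 0.0514
grasp_force: 0.0
time_s: 18.88
eef_pos: [0.3561, 0.0139, 0.2047]
orientation: [0.233, -3.131, 0.001]
force: [-0.0, 0.7, 0.4]
grip_width: 0.0512
grasp_force: 0.0
time_s: 19.5
eef_pos: [0.2704, 0.1926, 0.2054]
orientation: [0.23, -3.133, 0.001]
force: [0.3, -0.5, 0.4]
grip_width: 0.0514
grasp_force: 0.0
[417.5 326.4] [ 427.  -168.8] [33.9 33.9] 8.8
[406.6 267.4] [ 541.9 -152.8] [23.4 25.4] 88.0
[371.6 212.8] [651.1 -86.9] [46.  20.3] 6.3
```

View pics/end.png

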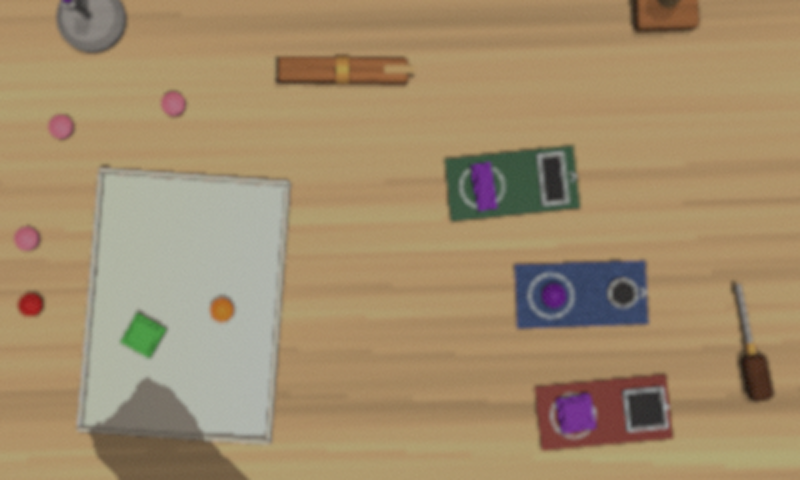

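The three amethysts lie in their circles: long at (484,187), round at (554,295) and square at (575,413), each within about 3 mm of centre. Everything else is undisturbed.

```bash
python3 -c "
from bench import robot
print(robot.finish_job())"
```

```text
the job is handed in; nothing more can be done
None
```

I laid all three amethysts flat in the white circles beside their matching mounts, each about 3 mm or less from centre by the top camera, and handed the job in at about 20 s; no verdict came back, and the other stones, ring clamp and pusher look untouched.

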